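Blank off an open dust-extraction outlet

TASK

One dust-extraction outlet on the bench stands open: close it with the loose blanking plug. Set the plug's foot in the collar, feel with light pressure and a slow clockwise turn (seen from above) until the lugs drop into their slots, push down against the sprung seal, turn clockwise to the stop so that it locks, ease off and let go. Do not force it - push and twist together must load the outlet with less than 45 N - and leave the other loose things on the bench where they lie.

Things in the scene. Friction and masses are not known exactly. Their poses are not given: they have to be found in the camera images.
- plug_grip (a point): grip point on the axis of the loose grey plastic blanking plug (0.16 kg), 51 mm above its foot; z up its axis, x along its bar grip. The plug stands on its foot on the bench. Bar grip: 58 mm long (x), 16 mm thick (y), from 29 to 63 mm above the foot, standing on a flange 89 mm across, 24 to 29 mm above the foot. The same after half a turn; it may shift 1-2 mm in the fingers.
- plug_lugs (a point): point on the plug's axis level with its lugs, 10 mm above its foot, 41 mm below plug_grip; axes as plug_grip. Two round-ended lugs 8 mm thick stand out on opposite sides along x, in line with the bar, to 35 mm from the axis. The spigot they stand on is 55 mm across with a bevelled foot.
- plug: the same plug; origin at the centre of its foot, axes as plug_grip.
- outlet: the open dust-extraction outlet, fixed upright to the bench: aluminium foot flange 128 mm across, riser and collar 100 mm across; origin on the bench on its axis, z up. The same kind of outlet nearby is already closed with such a plug and is left alone.
- outlet_rim (a point): centre of the open collar's rim, 85 mm above the bench. Bore 58 mm across, 28 mm deep. Two opposite slots, 12 mm wide, cut the rim and show from above. The collar is clamped as it came: the line of the slots is 0.12 to 1.0 rad anticlockwise of this x axis, unmeasured: feel for it (lugs enter within about 0.06 rad). Off the slots the lugs lie on the rim, axis 4 mm above it.
- outlet_pocket (a point): on the outlet's axis, 7 mm below the rim: height of the lugs' axis when locked. Pushed through the slots until their axis is over 10 mm below the rim (best 12-13; hard down at 14), the lugs turn clockwise 0.71 rad under a lip to a hard stop (anticlockwise: a wall). In the last 0.08 rad the lip is hollowed 3 mm upward: let up there, the lugs rise into these pockets.
- seal_top (a point): centre of the top of the sprung black seal ring round the collar, 75 to 89 mm across, 10 mm above the rim when free. The plug's flange presses it down: 3 N at first touch, 0.8 N more per mm, 11 N hard down. It lifts a plug that is not locked. Turning takes under 0.2 N m until the stop; there every N m puts about 30 N on the outlet, added to the push.
- offcut: loose pine offcut 110 x 45 x 45 mm lying on the bench, to be left alone; origin at the centre of its underside.
- driver: loose screwdriver with a black handle lying on the bench, to be left alone; origin under its middle.
- reducer: loose grey hose reducer, an open stepped tube 72 mm across and 85 mm tall standing on the bench, to be left alone; origin at the centre of its foot.

How it is judged:
At the end, for the whole second after the job is handed in: The plug is locked in the open outlet: its lugs up in the pockets at the stop, their axis 7 mm (5.5 to 8.5 mm) below the rim, within 3 mm of the outlet's axis, upright within 0.05 rad, at rest (z of plug_lugs in the frame of outlet_pocket between -0.0015 and 0.0015 m and horizontal distance between plug_lugs and outlet_pocket below 0.003 m and angle between plug_lugs's own z axis and vertical below 0.05 rad and linear speed of plug below 0.01 m/s); the robot touches nothing.
It fails at once if the plug is pressed or twisted against the outlet with more than 45 N in all (contact force between plug and outlet above 45 N).
It fails at once if the offcut is moved (distance of offcut from where it was at the start of the episode above 0.02 m).
It fails at once if the screwdriver is moved (distance of driver from where it was at the start of the episode above 0.02 m).
It fails at once if the hose reducer is moved (distance of reducer from where it was at the start of the episode above 0.02 m).
It also fails if it takes over 64 s, if anything falls off the work surface, if the arm or the gripper's body presses on something with over 40 N, if the wrist force passes 120 N, or if a joint passes its speed limit or range.

ROBOT

A 6-joint arm with a two-finger parallel gripper is mounted at the origin on the work surface. World frame = base frame: x ahead of the robot, y to its left, z up, the work surface at z = 0. Lengths are in m, angles in rad, forces in N, time in s.
With the tool pointing down it reaches from about 0.35 to 0.775 m from the base axis. Payload 5.5 kg.
Tool frame: the origin (TCP) lies between the finger pads; the fingertips stand 11 mm ahead of it and the grasp point (between the pads) lies 8 mm behind it (tips_ahead is the distance from the TCP to the fingertips, in m); z points along the fingers, y is the line along which they close (so a half turn about z gives the same grasp; the last joint's range is limited). The gripper opens to 85 mm and grips with 20 to 120 N. Pads are 22 mm wide; open, the fingers measure 114 mm over their backs; the gripper's body (76 mm by 85 mm) begins 54 mm behind the grasp point. The pads swing forward as they close: fully open they stand 13 mm farther back than shut.
Start: joints at [1.026, 0.313, 0.046, 1.304, 0, 1.431], TCP at [0.226, 0.529, 0.242] pointing down, gripper open.
Joint ranges: [-2.76, 2.76], [-0.86, 1.69], [-1.03, 1.26], [-2.2, 2.34], [-1.47, 1.5], [-3.14, 3.14]. Speed limits (rad/s): [2.57, 2.57, 3.14, 3.14, 3.14, 3.14].

INTERFACE

Orientations are given as a unit quaternion [w, x, y, z].
In Python, from workcell import * gives the robot as it stands. The module is installed in compiled form; this text tells all that it offers.
- The arm moves only by the tool jog_arm, never from a script. Its argument "moves" is a list of rows, each an object with "fingers": the closure, from 0 (fully open) to 1 (shut); "slide": the shift along the tool's x, y, z in mm, a list of three; "angular": the turn, a rotation vector about the tool's x, y, z in degrees, a list of three. A call has 1 to 10 rows; each row is the pose to reach, as a shift and turn from the pose commanded when the call began, along the tool's axes at that moment; what a row does not reach only later rows make up. A row lasts 1/12 s, in which the tool goes at most 41.7 mm and 7.16 degrees, less where a joint would pass 70% of its speed; a pose out of reach is approached as far as the arm can. A call with a gripper value outside its range is refused whole. The fingers move at their own pace and stop on an object; "squeeze" is the grip in N (left out, the last holds). Time passes only in rows, so rows that repeat a pose let the fingers close. It gives the time, the measured TCP pose, the force, the opening and the grip force at its end, in the units of the state.
- get_state(): the state, without advancing time (a new reading comes with each control period).
- read_camera(name): name is "side" or "top" or "wrist"; returns a dict with "color" (420x560x3 uint8, red, green, blue), "fovy" (degrees; the focal length in pixels is half the picture's height over the tangent of half this angle, whatever the lens; pixels are square), "cx", "cy" (the principal point, pixels), "D" ([k1, k2, p1, p2, k3] as OpenCV has them; the pictures are not rectified), "world_from_camera" (4x4, takes a point from camera to world coordinates); the wrist camera has in their place "tool_from_camera" (4x4, takes a point from camera to tool coordinates, whose origin is the TCP and whose axes are the flange's). Camera axes: x right, y down, z forward; pixel columns grow to the right and rows downward; lengths in m; the calibration is good to about 2 mm. A picture is of the moment at which its call begins: read the wrist's pose just before it. There is no depth.
- hand_in(): hands the job in; it is judged then, once.
Trained networks look in a picture, given as the dict that the camera call returned (one of the last four; its "shot" number tells which), for a name from the list of things; names that differ only in an ending like _2 or _b are one class to them, and where a whole thing is asked for, a point or a joint stands for the part that bears it (a point fixed in the world has none). Each returns a list of dicts, best first, with "p" (0 to 1); they miss things now and then, are a little off and sometimes report something else, mostly with a low value. They report only what shows in the picture. A call takes as long as a camera call.
- look_for(target, picture): "point" ([column, row] in pixels, amid what is visible of it).
- tip_of(target, picture): "point" ([column, row] in pixels: a listed point, or the origin of a listed thing).
The state is a dict: "clock": time; "joint_pos": joint angles; "qvel": joint speeds; "tau": joint torques, N m; "tcp_pos": TCP position; "orientation": TCP orientation; "wrist_force": force on the tool from outside, world axes, zero at the start; "ft_torque": the same for the moment, N m; "finger_gap": finger opening in m; "grip_force": force on a finger pad.
Only numpy, scipy, OpenCV 4.12 (cv2) and the standard library are available. Lean on these libraries where they do the work, as an engineer would, in place of code of your own. Each camera call takes 0.05 s, during which the arm holds its last target. There are 200 camera calls.

## Working session

There is one attempt and no reset: what is moved stays moved. The work goes in short steps, Python scripts to look and compute and a tool call to move; the robot and the scene stay as the last step left them, time stands still between calls to the robot, and variables do not carry over. Pictures are saved under pics/ and viewed, at most 10 in all, crops included, and the job is handed in when it is done.

Besides the shell and the picture viewer there is one more tool, called after ">>>" by a JSON object that holds its "op" and its "data". jog_arm: Moves the arm, as the interface text tells. Its arguments: {"type":"object","properties":{"moves":{"type":"array","items":{"type":"object","properties":{"fingers":{"type":"number"},"slide":{"type":"array","items":{"type":"number"}},"angular":{"type":"array","items":{"type":"number"}}}}},"squeeze":{"type":"number"}},"required":["moves"]}

```bash
mkdir -p pics
cat > h.py <<'E'
from workcell import *
import numpy as np, cv2
from scipy.spatial.transform import Rotation as R
def Rq(q): return R.from_quat([q[1],q[2],q[3],q[0]])
def shot(name):
    s=get_state(); p=read_camera(name)
    if name=="wrist":
        T=np.eye(4); T[:3,:3]=Rq(s["orientation"]).as_matrix(); T[:3,3]=s["tcp_pos"]
        p["W"]=T@np.array(p["tool_from_camera"])
    else: p["W"]=np.array(p["world_from_camera"])
    return p
def K(p):
    f=p["color"].shape[0]/2/np.tan(np.radians(p["fovy"])/2)
    return np.array([[f,0,p["cx"]],[0,f,p["cy"]],[0,0,1.]])
def ray(p,px):
    u=cv2.undistortPoints(np.array([[px]],float),K(p),np.array(p["D"],float))[0,0]
    return p["W"][:3,3], p["W"][:3,:3]@np.array([u[0],u[1],1])
def onz(p,px,z):
    o,d=ray(p,px); return o+d*(z-o[2])/d[2]
def proj(p,X):
    M=np.linalg.inv(p["W"]); rv=cv2.Rodrigues(M[:3,:3])[0]
    return cv2.projectPoints(np.array(X,float).reshape(-1,1,3),rv,M[:3,3],K(p),np.array(p["D"],float))[0][:,0]
def save(p,n): cv2.imwrite(f"pics/{n}.png",p["color"][:,:,::-1])
E
cat > a.py <<'E'
from h import *
print(get_state())
for c in("top","side"):
    p=shot(c); save(p,c+"0")
    for t,z in(("plug_grip",.051),("plug",0),("outlet_rim",.085),("outlet",0),("seal_top",.095),("reducer",0),("offcut",0),("driver",0)):
        for r in tip_of(t,p)[:2]: print(c,t,round(r["p"],2),np.round(r["point"]),np.round(onz(p,r["point"],z),3))
E
python3 a.py
```

```text
{'clock': 0.0, 'joint_pos': array([ 1.02642071e+00,  3.14004224e-01,  4.49796491e-02,  1.30359361e+00,
       -5.27273398e-05,  1.43121753e+00]), 'qvel': array([-0.0004994 , -0.00110564, -0.00049591, -0.00023973, -0.00086628,
        0.0001684 ]), 'tau': array([ 6.92032027e-04, -4.80628037e+01,  2.98531508e+01,  1.91328867e-02,
       -8.45671752e-05, -8.37419435e-06]), 'tcp_pos': array([0.22620884, 0.52810138, 0.24140695]), 'orientation': array([-2.80643504e-04,  2.01019252e-01,  9.79586867e-01, -8.67021534e-04]), 'wrist_force': array([-0.81850434,  0.01173169, -1.04697367]), 'ft_torque': array([-0.03606137,  0.03256036,  0.03855609]), 'grip_force': 0.0, 'finger_gap': 0.08587382305311703}
top plug_grip 0.73 [273. 265.] [0.451 0.022 0.051]
top plug 0.84 [272. 268.] [0.446 0.023 0.   ]
top outlet_rim 0.67 [377. 212.] [ 0.605 -0.247  0.085]
top outlet 0.77 [370. 216.] [ 0.61  -0.245  0.   ]
top outlet 0.65 [272. 268.] [0.447 0.023 0.   ]
top seal_top 0.88 [375. 212.] [ 0.605 -0.238  0.095]
top seal_top 0.22 [293. 164.] [ 0.722 -0.017  0.095]
top reducer 0.56 [292. 164.] [ 0.751 -0.016  0.   ]
top offcut 0.6 [147. 264.] [0.434 0.375 0.   ]
top driver 0.75 [416. 270.] [ 0.466 -0.376  0.   ]
side plug_grip 0.68 [229. 238.] [0.453 0.027 0.051]
side plug 0.66 [232. 249.] [0.457 0.03  0.   ]
side outlet_rim 0.7 [343. 283.] [ 0.616 -0.24   0.085]
side outlet 0.6 [338. 307.] [ 0.608 -0.246  0.   ]
side seal_top 0.78 [342. 283.] [ 0.609 -0.244  0.095]
side seal_top 0.4 [340. 285.] [ 0.602 -0.246  0.095]
side reducer 0.81 [336. 224.] [ 0.745 -0.024  0.   ]
side offcut 0.62 [180. 175.] [ 0.426  0.385 -0.   ]
side driver 0.92 [309. 387.] [ 0.459 -0.368  0.   ]
```

View pics/top0.png

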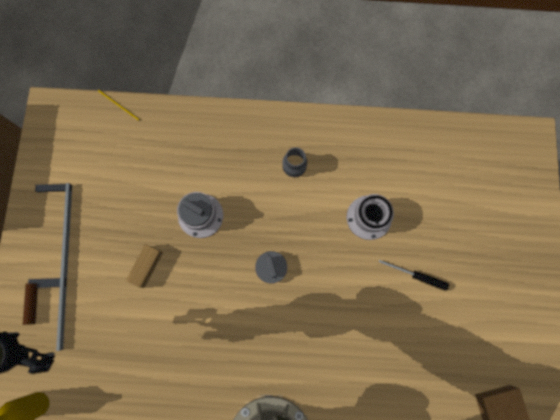

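View pics/side0.png

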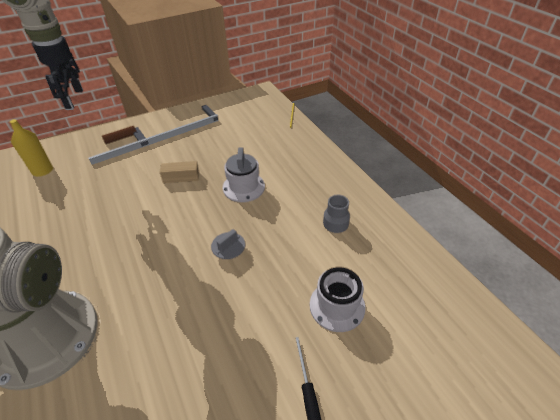

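The top view shows the plug at (271,267), the open outlet at (374,212), the closed outlet at (200,213) and the reducer at (294,162). The side view agrees, and the networks match in both pictures. Next I move above the plug.

>>> {"op": "jog_arm", "data": {"moves": [{"slide": [-405,-374,0],"fingers": 0},{"slide": [-405,-374,0],"fingers": 0},{"slide": [-405,-374,0],"fingers": 0},{"slide": [-405,-374,0],"fingers": 0},{"slide": [-405,-374,0],"fingers": 0},{"slide": [-405,-374,0],"fingers": 0},{"slide": [-405,-374,0],"fingers": 0},{"slide": [-405,-374,0],"fingers": 0},{"slide": [-405,-374,0],"fingers": 0},{"slide": [-405,-374,0],"fingers": 0}]}}

```text
schema error: expected keys fingers, slide, angular
```

Run:
```python
from h import *
s=get_state();print(s["clock"],s["tcp_pos"],s["orientation"])
p=shot("wrist");print(np.round(p["tool_from_camera"],3))
print(p["fovy"],proj(p,[[.451,.025,.05],[.607,-.243,.085]]))
```

```text
0.9 [0.22647215 0.52855791 0.24236124] [3.50764579e-05 2.00986858e-01 9.79593935e-01 6.28214289e-05]
[[-0.    -0.961 -0.276  0.071]
 [ 1.     0.    -0.    -0.002]
 [ 0.    -0.276  0.961 -0.131]
 [ 0.     0.     0.     1.   ]]
62.87659855057205 [[ 18.85618043 462.07333545]
 [-24.14722133 540.03941752]]
```

>>> {"op": "jog_arm", "data": {"moves": [{"slide": [-405,-374,0],"angular": [0,0,0],"fingers": 0},{"slide": [-405,-374,0],"angular": [0,0,0],"fingers": 0},{"slide": [-405,-374,0],"angular": [0,0,0],"fingers": 0},{"slide": [-405,-374,0],"angular": [0,0,0],"fingers": 0},{"slide": [-405,-374,0],"angular": [0,0,0],"fingers": 0},{"slide": [-405,-374,0],"angular": [0,0,0],"fingers": 0},{"slide": [-405,-374,0],"angular": [0,0,0],"fingers": 0},{"slide": [-405,-374,0],"angular": [0,0,0],"fingers": 0},{"slide": [-405,-374,0],"angular": [0,0,0],"fingers": 0},{"slide": [-405,-374,0],"angular": [0,0,0],"fingers": 0}]}}

```text
clock: 1.78
tcp_pos: [0.3969, 0.1463, 0.2427]
orientation: [0.001, 0.201, 0.98, 0.0]
wrist_force: [0.7, 0.9, -0.2]
finger_gap: 0.0855
grip_force: 0.0
```

>>> {"op": "jog_arm", "data": {"moves": [{"slide": [-97,-90,0],"angular": [0,0,0],"fingers": 0},{"slide": [-97,-90,0],"angular": [0,0,0],"fingers": 0},{"slide": [-97,-90,0],"angular": [0,0,0],"fingers": 0},{"slide": [-97,-90,0],"angular": [0,0,0],"fingers": 0},{"slide": [-97,-90,0],"angular": [0,0,0],"fingers": 0},{"slide": [-97,-90,0],"angular": [0,0,0],"fingers": 0}]}}

```text
clock: 2.28
tcp_pos: [0.4499, 0.0271, 0.2421]
orientation: [-0.0, 0.202, 0.979, 0.0]
wrist_force: [0.3, 0.1, -0.2]
finger_gap: 0.0852
grip_force: 0.0
```

Run:
```python
from h import *
s=get_state();print(s["clock"],s["tcp_pos"],s["orientation"],s["joint_pos"])
p=shot("wrist");save(p,"w1")
for t,z in(("plug_grip",.051),("plug",0),("plug_lugs",.01)):
    for r in tip_of(t,p)[:1]: print(t,r["p"],r["point"],np.round(onz(p,r["point"],z),4))
```

```text
2.2833 [0.44991358 0.02714311 0.24214815] [-4.55593472e-04  2.01821607e-01  9.79422159e-01  2.54651518e-04] [-1.18559101e-01  7.36876763e-02 -2.52242476e-01  1.24573103e+00
  5.84526475e-04  2.87875592e-01]
plug_grip 0.82 [273.0, 187.5] [0.4478 0.025  0.051 ]
plug 0.96 [274.4, 176.5] [0.4471 0.0268 0.    ]
plug_lugs 0.69 [271.3, 180.6] [0.4482 0.0227 0.01  ]
```

View pics/w1.png

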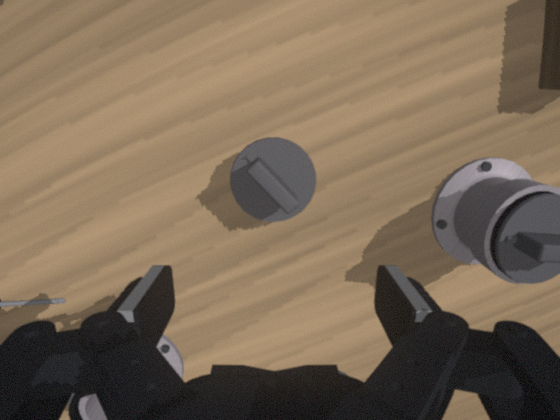

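The wrist view shows the plug centred at (273,180), its bar running from about (253,160) to (295,212). The fingers are clear. I'll measure the bar's angle.

Run:
```python
from h import *
im=cv2.imread("pics/w1.png")[130:230,220:325]
cv2.imwrite("pics/w1c.png",cv2.resize(cv2.convertScaleAbs(im,alpha=1.8),None,fx=5,fy=5,interpolation=cv2.INTER_CUBIC))
```

```text
(no output)
```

View pics/w1c.png

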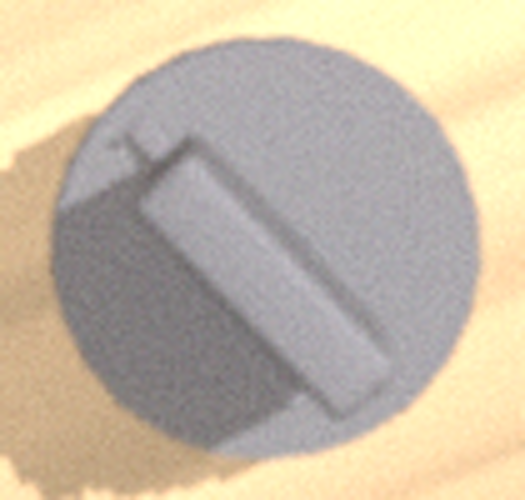

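The crop shows the bar's top face with corners at about (195,152), (142,205), (340,415) and (388,365), in crop pixels.

Run:
```python
from h import *
p=shot("wrist")
P=np.array([onz(p,[220+x/5,130+y/5],.063) for x,y in((195,152),(142,205),(340,415),(388,365))])
print(P)
c=P.mean(0); d=(P[2]+P[3]-P[0]-P[1])/2; w=P[0]-P[1]
print(c,np.linalg.norm(d),np.linalg.norm(w),"bar angle deg",np.degrees(np.arctan2(d[1],d[0])),"w+90",np.degrees(np.arctan2(w[1],w[0]))+90)
# flange centre via ellipse fit estimate: crop bounds x52-480,y38-458
print(onz(p,[220+266/5,130+248/5],.029))
s=get_state(); T=Rq(s["orientation"]).as_matrix(); print(T, "tool y deg",np.degrees(np.arctan2(T[1,1],T[0,1])), s["joint_pos"][5])
```

```text
[[0.41732739 0.02567589 0.063     ]
 [0.42239321 0.01290135 0.063     ]
 [0.47340175 0.03087135 0.063     ]
 [0.46790828 0.0428428  0.063     ]]
[0.44525766 0.02807284 0.063     ] 0.05374712921247124 0.013742316605846731 bar angle deg 19.0790514001886 w+90 201.63111349074717
[0.44456746 0.02790735 0.029     ]
[[-9.20213350e-01  3.91417154e-01  5.23868350e-05]
 [ 3.91417156e-01  9.20213326e-01  2.09171710e-04]
 [ 3.36663319e-05  2.12987706e-04 -9.99999977e-01]] tool y deg 66.95729180336609 0.2871996055026627
```

>>> {"op": "jog_arm", "data": {"moves": [{"slide": [4.2,-1.4,102],"angular": [0,0,-42.7],"fingers": 0},{"slide": [4.2,-1.4,102],"angular": [0,0,-42.7],"fingers": 0},{"slide": [4.2,-1.4,102],"angular": [0,0,-42.7],"fingers": 0},{"slide": [4.2,-1.4,102],"angular": [0,0,-42.7],"fingers": 0},{"slide": [4.2,-1.4,102],"angular": [0,0,-42.7],"fingers": 0},{"slide": [4.2,-1.4,102],"angular": [0,0,-42.7],"fingers": 0},{"slide": [4.2,-1.4,102],"angular": [0,0,-42.7],"fingers": 0},{"slide": [4.2,-1.4,102],"angular": [0,0,-42.7],"fingers": 0}]}}

```text
clock: 3.2
tcp_pos: [0.4457, 0.0285, 0.1404]
orientation: [0.0, -0.169, 0.986, 0.0]
wrist_force: [1.3, 0.1, -0.9]
finger_gap: 0.0852
grip_force: 0.0
```

Run:
```python
from h import *
s=get_state();print(s["clock"],s["tcp_pos"],s["orientation"],s["joint_pos"])
p=shot("wrist");save(p,"w2")
for t,z in(("plug_grip",.051),("plug",0)):
    for r in tip_of(t,p)[:1]: print(t,r["p"],r["point"],np.round(onz(p,r["point"],z),4))
```

```text
3.2 [0.44566786 0.02845812 0.1404295 ] [ 1.26874714e-04 -1.68580163e-01  9.85687938e-01  3.95391058e-05] [-1.16441906e-01  1.27604569e-01 -4.50911800e-01  9.92058799e-01
  1.47415690e-04 -4.55219970e-01]
plug_grip 0.87 [273.4, 222.9] [0.4465 0.0274 0.051 ]
plug 0.72 [273.5, 200.2] [0.4439 0.0265 0.    ]
```

View pics/w2.png

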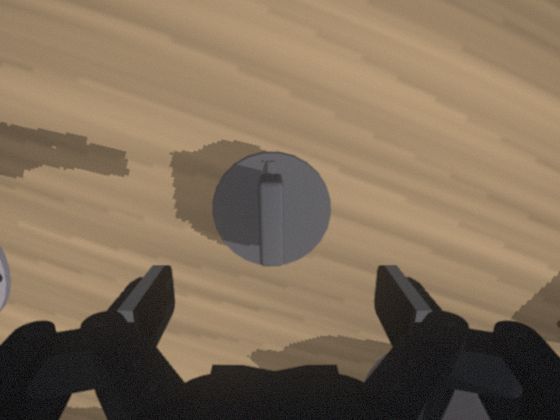

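The bar is now in line with the tool's x. Its top face spans rows 184 to 263 at column 272, between the fingers. I compare it once more before descending.

Run:
```python
from h import *
p=shot("wrist");s=get_state();T=Rq(s["orientation"]).as_matrix()
for px,z in(((271.5,183),.063),((272.5,264),.063),((271.5,210),.029)):
    X=onz(p,px,z);print(X,T.T@(X-s["tcp_pos"])*1000)
```

```text
[0.41900913 0.01596855 0.063     ] [29.3337669  -2.29616597 77.46886642]
[0.47024259 0.03461095 0.063     ] [-25.18344927  -1.76746687  77.49191904]
[0.44465136 0.02466445 0.029     ] [  2.27363092  -2.62653941 111.4803716 ]
```

>>> {"op": "jog_arm", "data": {"moves": [{"slide": [2,-2,40],"angular": [0,0,0],"fingers": 0},{"slide": [2,-2,75],"angular": [0,0,0],"fingers": 0},{"slide": [2,-2,96.4],"angular": [0,0,0],"fingers": 0},{"slide": [2,-2,96.4],"angular": [0,0,0],"fingers": 0},{"slide": [2,-2,96.4],"angular": [0,0,0],"fingers": 0.5},{"slide": [2,-2,96.4],"angular": [0,0,0],"fingers": 1},{"slide": [2,-2,96.4],"angular": [0,0,0],"fingers": 1},{"slide": [2,-2,96.4],"angular": [0,0,0],"fingers": 1},{"slide": [2,-2,96.4],"angular": [0,0,0],"fingers": 1},{"slide": [2,-2,96.4],"angular": [0,0,0],"fingers": 1}], "squeeze": 60}}

```text
clock: 4.23
tcp_pos: [0.4454, 0.0251, 0.0449]
orientation: [0.001, -0.169, 0.986, -0.0]
wrist_force: [0.4, 1.4, 5.4]
finger_gap: 0.0153
grip_force: 59.3
```

>>> {"op": "jog_arm", "data": {"moves": [{"slide": [0,0,-20],"angular": [0,0,0],"fingers": 1},{"slide": [0,0,-60],"angular": [0,0,0],"fingers": 1},{"slide": [0,0,-100],"angular": [0,0,0],"fingers": 1},{"slide": [-15,-30,-140],"angular": [0,0,0],"fingers": 1},{"slide": [-30,-60,-175],"angular": [0,0,0],"fingers": 1},{"slide": [-153,-306,-175],"angular": [0,0,0],"fingers": 1},{"slide": [-153,-306,-175],"angular": [0,0,0],"fingers": 1},{"slide": [-153,-306,-175],"angular": [0,0,0],"fingers": 1},{"slide": [-153,-306,-175],"angular": [0,0,0],"fingers": 1},{"slide": [-153,-306,-175],"angular": [0,0,0],"fingers": 1}]}}

```text
clock: 5.07
tcp_pos: [0.6352, -0.1591, 0.2154]
orientation: [-0.0, -0.169, 0.986, 0.0]
wrist_force: [1.5, 0.9, -0.3]
finger_gap: 0.0153
grip_force: 59.0
```

>>> {"op": "jog_arm", "data": {"moves": [{"slide": [-36,-69,0],"angular": [0,0,0],"fingers": 1},{"slide": [-36,-69,0],"angular": [0,0,0],"fingers": 1},{"slide": [-36,-69,0],"angular": [0,0,0],"fingers": 1},{"slide": [-36,-69,0],"angular": [0,0,0],"fingers": 1},{"slide": [-36,-69,0],"angular": [0,0,0],"fingers": 1},{"slide": [-36,-69,0],"angular": [0,0,0],"fingers": 1}]}}

```text
clock: 5.57
tcp_pos: [0.6905, -0.2097, 0.2158]
orientation: [-0.0, -0.17, 0.985, 0.0]
wrist_force: [-0.1, 0.1, -1.0]
finger_gap: 0.015
grip_force: 59.2
```

Run:
```python
from h import *
s=get_state();print(s["clock"],s["tcp_pos"],s["orientation"],s["joint_pos"],s["wrist_force"],s["ft_torque"])
p=shot("wrist");save(p,"w3")
T=Rq(s["orientation"]).as_matrix()
for t,z in(("outlet_rim",.085),("seal_top",.095),("outlet",0),("plug_grip",.216-.008)):
    for r in tip_of(t,p)[:2]:
        X=onz(p,r["point"],z);print(t,r["p"],r["point"],np.round(X,4),T.T@(X-s["tcp_pos"])*1000)
cv2.imwrite("pics/w3c.png",cv2.resize(cv2.convertScaleAbs(p["color"][:,:,::-1],alpha=1.6),None,fx=1.4,fy=1.4,interpolation=cv2.INTER_CUBIC))
```

```text
5.5667 [ 0.69045336 -0.2096739   0.21581968] [-2.12573382e-04 -1.69733964e-01  9.85489856e-01  2.81718725e-04] [-4.06017583e-01  6.27035843e-01  4.73824148e-01  1.41824821e+00
  2.40576394e-04 -7.47137104e-01] [-0.05007814  0.12404093 -1.00534092] [ 0.000995    0.05882616 -0.03677527]
outlet_rim 0.93 [271.5, 82.3] [ 0.6037 -0.2432  0.085 ] [ 92.91757324  -2.69460952 130.84806139]
seal_top 0.55 [271.7, 83.3] [ 0.6051 -0.2425  0.095 ] [ 91.43316294  -2.47903768 120.84771418]
outlet 0.63 [273.5, 94.1] [ 0.6071 -0.2407  0.    ] [ 88.88151641  -1.43838278 215.84756571]
plug_grip 0.62 [272.3, 294.1] [ 0.6983 -0.2086  0.208 ] [-7.75104759 -1.56821794  7.81618693]
```

View pics/w3c.png

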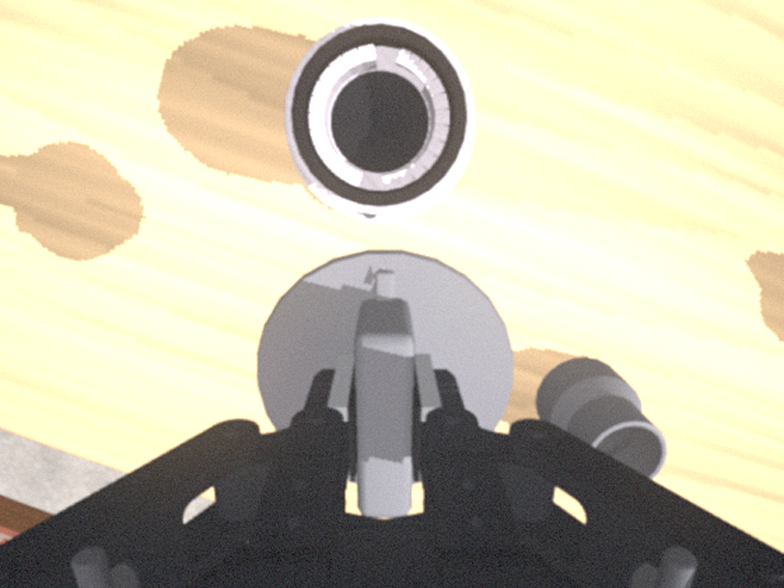

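The plug is held straight. Its bar is vertical in the picture at column 385, and its flange spans 258 to 513. The open collar is centred near (380,118), and the slots seem to be at about (385,57) and (370,183). Next I zoom in.

Run:
```python
from h import *
im=cv2.imread("pics/w3.png")[8:158,195:345]
cv2.imwrite("pics/w3d.png",cv2.resize(cv2.convertScaleAbs(im,alpha=1.15),None,fx=4,fy=4,interpolation=cv2.INTER_CUBIC))
```

```text
(no output)
```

View pics/w3d.png

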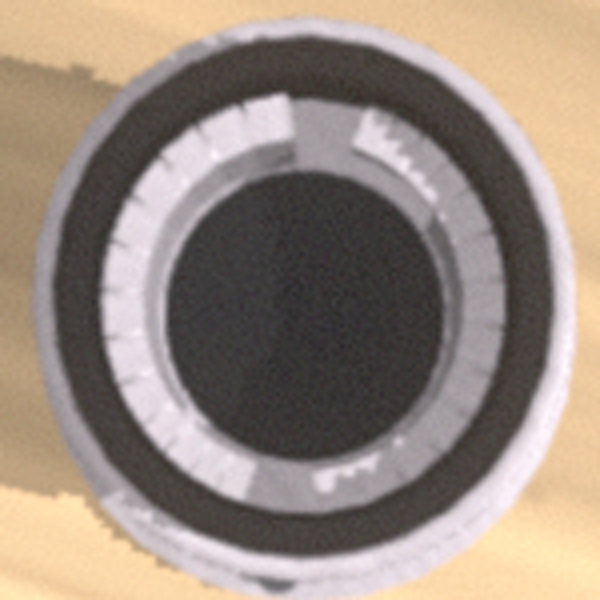

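The slots show clearly in the crop: the upper one centred at about (328,115), the lower at about (284,490). The seal ring spans x 55 to 553 and y 35 to 555.

Run:
```python
from h import *
p=shot("wrist");s=get_state();T=Rq(s["orientation"]).as_matrix()
f=lambda x,y,z:T.T@(onz(p,[195+x/4,8+y/4],z)-s["tcp_pos"])*1000
a,b=f(328,115,.085),f(284,490,.085); d=a-b
print("slots",a,b,"mid",(a+b)/2,"len",np.linalg.norm(d),"angle tool deg",np.degrees(np.arctan2(d[1],d[0])))
e=[f(*q,.095) for q in((55,300),(553,295),(302,35),(305,555))]
print(e,"seal centre x",(e[2][0]+e[3][0])/2,"y",(e[0][1]+e[1][1])/2)
g=lambda x,y,z:T.T@(onz(p,[x/1.4,y/1.4],z)-s["tcp_pos"])*1000
zt=s["tcp_pos"][2]-.0449+.029
t,l,r=g(384,250,zt),g(258,355,zt),g(513,355,zt);print("flange far x-44.5",t-[44.5,0,0],l,r,(l+r)/2)
```

```text
slots [124.16164787   1.42471673 131.48339706] [ 58.40132428  -6.6813776  131.55330732] mid [ 91.28148608  -2.62833043 131.51835219] len 66.25808487136833 angle tool deg 7.0272437727083545
[array([ 91.94267158, -46.43370817, 121.55086501]), array([ 92.74551435,  40.782047  , 121.48406224]), array([135.02345397,  -3.05512193, 121.47624714]), array([ 47.26350649,  -2.6832858 , 121.56107446])] seal centre x 91.14348022990241 y -2.8258305851355203
flange far x-44.5 [-0.73699665 -0.45836498 15.85791806] [  8.46972811 -42.315513    15.92383191] [ 8.52911052 42.40413116 15.85963975] [ 8.49941932  0.04430908 15.89173583]
```

>>> {"op": "jog_arm", "data": {"moves": [{"slide": [35,-1,0],"angular": [0,0,0],"fingers": 1},{"slide": [70,-2,0],"angular": [0,0,0],"fingers": 1},{"slide": [92,-2.7,0],"angular": [0,0,0],"fingers": 1},{"slide": [92,-2.7,0],"angular": [0,0,0],"fingers": 1},{"slide": [92,-2.7,25],"angular": [0,0,0],"fingers": 1},{"slide": [92,-2.7,50],"angular": [0,0,0],"fingers": 1},{"slide": [92,-2.7,72],"angular": [0,0,0],"fingers": 1},{"slide": [92,-2.7,78],"angular": [0,0,0],"fingers": 1},{"slide": [92,-2.7,78],"angular": [0,0,0],"fingers": 1},{"slide": [92,-2.7,78],"angular": [0,0,0],"fingers": 1}]}}

```text
clock: 6.7
tcp_pos: [0.6059, -0.2438, 0.1382]
orientation: [0.0, -0.17, 0.986, -0.0]
wrist_force: [0.0, 0.1, -0.7]
finger_gap: 0.0151
grip_force: 59.2
```

Run:
```python
from h import *
s=get_state();print(s["clock"],s["tcp_pos"],s["orientation"],s["wrist_force"],s["ft_torque"])
a=shot("side");b=shot("top");w=shot("wrist")
c=np.hstack([cv2.resize(x[:,:,::-1],(400,400),interpolation=cv2.INTER_CUBIC) for x in(a["color"][200:340,270:410],b["color"][150:270,315:435])])
cv2.imwrite("pics/s4.png",c)
```

```text
6.7 [ 0.60586797 -0.24381723  0.13816158] [ 2.42765077e-04 -1.69576222e-01  9.85517040e-01 -1.00891977e-04] [ 0.03520305  0.07435515 -0.73172839] [-0.03075192 -0.023896   -0.0143594 ]
```

View pics/s4.png

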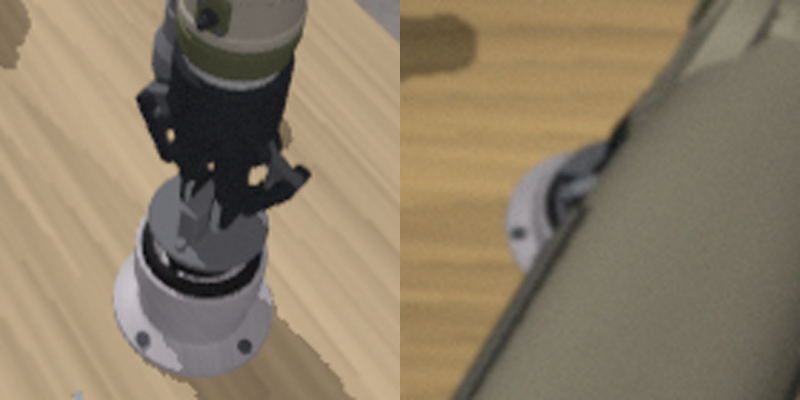

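Side view: the plug is centred over the collar, flange at about (208,225), with no contact yet. I descend gently.

>>> {"op": "jog_arm", "data": {"moves": [{"slide": [0,0,5],"angular": [0,0,0],"fingers": 1},{"slide": [0,0,7],"angular": [0,0,0],"fingers": 1},{"slide": [0,0,8],"angular": [0,0,0],"fingers": 1},{"slide": [0,0,9],"angular": [0,0,0],"fingers": 1},{"slide": [0,0,10],"angular": [0,0,0],"fingers": 1},{"slide": [0,0,11],"angular": [0,0,0],"fingers": 1},{"slide": [0,0,11],"angular": [0,0,0],"fingers": 1}]}}

```text
clock: 7.43
tcp_pos: [0.6053, -0.2439, 0.1261]
orientation: [-0.0, -0.169, 0.986, 0.0]
wrist_force: [0.3, -0.5, -1.2]
finger_gap: 0.015
grip_force: 59.2
```

>>> {"op": "jog_arm", "data": {"moves": [{"slide": [0,0,0.7],"angular": [0,0,0],"fingers": 1},{"slide": [0,0,1.4],"angular": [0,0,0],"fingers": 1},{"slide": [0,0,2],"angular": [0,0,0],"fingers": 1},{"slide": [0,0,2.5],"angular": [0,0,0],"fingers": 1},{"slide": [0,0,2.5],"angular": [0,0,0],"fingers": 1}]}}

```text
clock: 7.85
tcp_pos: [0.6054, -0.2439, 0.1237]
orientation: [-0.0, -0.169, 0.986, 0.0]
wrist_force: [0.6, 0.2, -1.2]
finger_gap: 0.015
grip_force: 59.3
```

>>> {"op": "jog_arm", "data": {"moves": [{"slide": [0,0,0.5],"angular": [0,0,0],"fingers": 1},{"slide": [0,0,1],"angular": [0,0,0],"fingers": 1},{"slide": [0,0,1.4],"angular": [0,0,0],"fingers": 1},{"slide": [0,0,1.4],"angular": [0,0,0],"fingers": 1},{"slide": [0,0,1.4],"angular": [0,0,0],"fingers": 1}]}}

```text
clock: 8.27
tcp_pos: [0.6056, -0.2439, 0.1229]
orientation: [0.0, -0.169, 0.986, -0.0]
wrist_force: [-0.5, 0.4, 1.3]
finger_gap: 0.0153
grip_force: 59.8
```

>>> {"op": "jog_arm", "data": {"moves": [{"slide": [0,0,0.5],"angular": [0,0,0],"fingers": 1},{"slide": [0,0,1],"angular": [0,0,0],"fingers": 1},{"slide": [0,0,1],"angular": [0,0,0],"fingers": 1}]}}

```text
clock: 8.52
tcp_pos: [0.6057, -0.2439, 0.1224]
orientation: [0.0, -0.169, 0.986, -0.0]
wrist_force: [-1.6, 1.9, 5.6]
finger_gap: 0.0149
grip_force: 60.4
```

>>> {"op": "jog_arm", "data": {"moves": [{"slide": [0,0,0],"angular": [0,0,1],"fingers": 1},{"slide": [0,0,0],"angular": [0,0,2],"fingers": 1},{"slide": [0,0,0],"angular": [0,0,3],"fingers": 1},{"slide": [0,0,0],"angular": [0,0,4],"fingers": 1},{"slide": [0,0,0],"angular": [0,0,4],"fingers": 1}]}}

```text
clock: 8.93
tcp_pos: [0.6053, -0.2437, 0.1209]
orientation: [-0.0, -0.134, 0.991, 0.0]
wrist_force: [-0.0, 1.9, 0.1]
finger_gap: 0.015
grip_force: 59.5
```

```bash
python3 -c "
from h import *
s=get_state();print(s['wrist_force'],s['ft_torque'],s['tcp_pos'])"
```

```text
[-0.01892457  1.91916013  0.12098862] [ 0.35831786 -0.01792973 -0.06045778] [ 0.60528964 -0.24366027  0.12092219]
```

The push has gone and z fell, so the lugs are at their slots. I centre a bit more and go down.

>>> {"op": "jog_arm", "data": {"moves": [{"slide": [0,0,0.7],"angular": [0,0,0.7],"fingers": 1},{"slide": [0,0,1.4],"angular": [0,0,1.4],"fingers": 1},{"slide": [0,0,2.1],"angular": [0,0,2],"fingers": 1},{"slide": [0,0,2.8],"angular": [0,0,2],"fingers": 1},{"slide": [0,0,3],"angular": [0,0,2],"fingers": 1}]}}

```text
clock: 9.35
tcp_pos: [0.6052, -0.2438, 0.1179]
orientation: [-0.0, -0.118, 0.993, 0.0]
wrist_force: [0.8, 1.2, -2.3]
finger_gap: 0.0151
grip_force: 59.3
```

>>> {"op": "jog_arm", "data": {"moves": [{"slide": [0,0,0.8],"angular": [0,0,0],"fingers": 1},{"slide": [0,0,1.6],"angular": [0,0,0],"fingers": 1},{"slide": [0,0,2.4],"angular": [0,0,0],"fingers": 1},{"slide": [0,0,3.2],"angular": [0,0,0],"fingers": 1},{"slide": [0,0,4],"angular": [0,0,0],"fingers": 1},{"slide": [0,0,4.8],"angular": [0,0,0],"fingers": 1},{"slide": [0,0,5.5],"angular": [0,0,0],"fingers": 1},{"slide": [0,0,5.5],"angular": [0,0,0],"fingers": 1}]}}

```text
clock: 10.02
tcp_pos: [0.6055, -0.2438, 0.1133]
orientation: [0.0, -0.118, 0.993, -0.0]
wrist_force: [-1.9, 2.3, 5.1]
finger_gap: 0.0151
grip_force: 60.1
```

>>> {"op": "jog_arm", "data": {"moves": [{"slide": [0,0,0.8],"angular": [0,0,0],"fingers": 1},{"slide": [0,0,1.6],"angular": [0,0,0],"fingers": 1},{"slide": [0,0,2.4],"angular": [0,0,0],"fingers": 1},{"slide": [0,0,3.2],"angular": [0,0,0],"fingers": 1},{"slide": [0,0,4],"angular": [0,0,0],"fingers": 1},{"slide": [0,0,4.8],"angular": [0,0,0],"fingers": 1},{"slide": [0,0,5],"angular": [0,0,0],"fingers": 1}]}}

```text
clock: 10.6
tcp_pos: [0.6055, -0.2439, 0.1089]
orientation: [0.0, -0.118, 0.993, -0.0]
wrist_force: [-3.5, 4.1, 7.2]
finger_gap: 0.0151
grip_force: 60.8
```

>>> {"op": "jog_arm", "data": {"moves": [{"slide": [0.3,0.6,0.6],"angular": [0,0,0],"fingers": 1},{"slide": [0.3,0.6,1.2],"angular": [0,0,0],"fingers": 1},{"slide": [0.3,0.6,1.8],"angular": [0,0,0],"fingers": 1},{"slide": [0.3,0.6,2.4],"angular": [0,0,0],"fingers": 1},{"slide": [0.3,0.6,2.4],"angular": [0,0,0],"fingers": 1}]}}

```text
clock: 11.02
tcp_pos: [0.6055, -0.2438, 0.107]
orientation: [0.001, -0.118, 0.993, -0.001]
wrist_force: [-2.9, 2.3, 9.2]
finger_gap: 0.0148
grip_force: 60.8
```

```bash
python3 -c "
from h import *
s=get_state();print(s['wrist_force'],s['ft_torque'],s['tcp_pos'],s['joint_pos'])"
```

```text
[-2.8739546   2.29144245  9.17685863] [ 0.51767045  0.68708887 -0.06480734] [ 0.60546994 -0.24380815  0.10697323] [-5.05605592e-01  5.25314957e-01  3.15635391e-02  1.07509180e+00
 -1.78057382e-04 -7.41272926e-01]
```

>>> {"op": "jog_arm", "data": {"moves": [{"slide": [0,0,0.3],"angular": [0,0,1.5],"fingers": 1},{"slide": [0,0,0.3],"angular": [0,0,3],"fingers": 1},{"slide": [0,0,0.3],"angular": [0,0,4.5],"fingers": 1},{"slide": [0,0,0.3],"angular": [0,0,6],"fingers": 1},{"slide": [0,0,0.3],"angular": [0,0,7.5],"fingers": 1},{"slide": [0,0,0.3],"angular": [0,0,9],"fingers": 1},{"slide": [0,0,0.3],"angular": [0,0,10],"fingers": 1}]}}

```text
clock: 11.6
tcp_pos: [0.6058, -0.243, 0.1066]
orientation: [0.001, -0.031, 1.0, 0.0]
wrist_force: [-2.1, 4.8, 8.7]
finger_gap: 0.0153
grip_force: 60.8
```

```bash
python3 -c "
from h import *
s=get_state();print(s['wrist_force'],s['ft_torque'],s['tcp_pos'],s['joint_pos'])"
```

```text
[-2.10446681  4.78682268  8.71691734] [0.88882944 0.41876636 0.29009948] [ 0.60581288 -0.24303943  0.10663718] [-0.5048996   0.52557774  0.03113408  1.07447576  0.00114053 -0.56628832]
```

>>> {"op": "jog_arm", "data": {"moves": [{"slide": [0,0,0.4],"angular": [0,0,1.5],"fingers": 1},{"slide": [0,0,0.4],"angular": [0,0,3],"fingers": 1},{"slide": [0,0,0.4],"angular": [0,0,4],"fingers": 1},{"slide": [0,0,0.4],"angular": [0,0,4],"fingers": 1}]}}

```text
clock: 11.93
tcp_pos: [0.6058, -0.2429, 0.1063]
orientation: [0.001, 0.004, 1.0, 0.0]
wrist_force: [-1.5, 6.0, 9.4]
finger_gap: 0.015
grip_force: 60.8
```

```bash
python3 -c "
from h import *
s=get_state();print(s['wrist_force'],s['ft_torque'],s['tcp_pos'],s['joint_pos'])"
```

```text
[-1.50708724  5.99518234  9.44604124] [0.88357087 0.46000428 0.18212652] [ 0.60579855 -0.2428946   0.10628784] [-0.50478102  0.52574352  0.03050818  1.07375903  0.00128926 -0.49678529]
```

>>> {"op": "jog_arm", "data": {"moves": [{"slide": [0.2,0.4,0],"angular": [0,0,2],"fingers": 1},{"slide": [0.3,0.8,0],"angular": [0,0,4],"fingers": 1},{"slide": [0.3,0.8,0],"angular": [0,0,6],"fingers": 1},{"slide": [0.3,0.8,0],"angular": [0,0,8],"fingers": 1},{"slide": [0.3,0.8,0],"angular": [0,0,10],"fingers": 1},{"slide": [0.3,0.8,0],"angular": [0,0,12],"fingers": 1},{"slide": [0.3,0.8,0],"angular": [0,0,14],"fingers": 1},{"slide": [0.3,0.8,0],"angular": [0,0,16],"fingers": 1},{"slide": [0.3,0.8,0],"angular": [0,0,16],"fingers": 1}]}}

```text
clock: 12.68
tcp_pos: [0.6058, -0.2424, 0.1064]
orientation: [0.001, 0.144, 0.99, 0.0]
wrist_force: [-2.5, 4.3, 9.1]
finger_gap: 0.0149
grip_force: 60.8
```

```bash
python3 -c "
from h import *
s=get_state();print(s['wrist_force'],s['ft_torque'],s['tcp_pos'],s['joint_pos'])"
```

```text
[-2.51993788  4.33183609  9.12097882] [0.78583321 0.44185636 0.09027578] [ 0.60576856 -0.24240024  0.10636313] [-5.04022989e-01  5.24784695e-01  2.90979838e-02  1.07262876e+00
  1.03821519e-03 -2.15898081e-01]
```

>>> {"op": "jog_arm", "data": {"moves": [{"slide": [0,0,0],"angular": [0,0,1.2],"fingers": 1},{"slide": [0,0,0],"angular": [0,0,2.4],"fingers": 1},{"slide": [0,0,0],"angular": [0,0,3.6],"fingers": 1},{"slide": [0,0,0],"angular": [0,0,4.8],"fingers": 1},{"slide": [0,0,0],"angular": [0,0,5.6],"fingers": 1},{"slide": [0,0,0],"angular": [0,0,5.6],"fingers": 1}]}}

```text
clock: 13.18
tcp_pos: [0.6058, -0.2422, 0.1063]
orientation: [0.001, 0.191, 0.982, 0.0]
wrist_force: [-0.8, 4.6, 9.9]
finger_gap: 0.0154
grip_force: 60.8
```

```bash
python3 -c "
from h import *
s=get_state();print(s['wrist_force'],s['ft_torque'],s['tcp_pos'],s['joint_pos'])"
```

```text
[-0.82399585  4.63489146  9.94696738] [0.91288143 0.41392011 0.21388356] [ 0.60576736 -0.2421879   0.10632678] [-0.50387185  0.52478122  0.02899836  1.07270918  0.0013408  -0.11908797]
```

>>> {"op": "jog_arm", "data": {"moves": [{"slide": [0,0,0],"angular": [0,0,0.6],"fingers": 1},{"slide": [0,0,0],"angular": [0,0,1.2],"fingers": 1},{"slide": [0,0,0],"angular": [0,0,1.8],"fingers": 1},{"slide": [0,0,0],"angular": [0,0,1.8],"fingers": 1}]}}

```text
clock: 13.52
tcp_pos: [0.6058, -0.2422, 0.1064]
orientation: [0.001, 0.207, 0.978, 0.0]
wrist_force: [-1.0, 5.3, 9.3]
finger_gap: 0.0153
grip_force: 60.8
```

```bash
python3 -c "
from h import *
s=get_state();print(s['wrist_force'],s['ft_torque'],s['tcp_pos'],s['joint_pos'])"
```

```text
[-0.96611644  5.29164746  9.29337605] [0.92076468 0.41228877 0.16351881] [ 0.60578677 -0.24221787  0.10635257] [-0.50390451  0.52475507  0.02902114  1.07268028  0.00135557 -0.08783627]
```

>>> {"op": "jog_arm", "data": {"moves": [{"slide": [0,0,0],"angular": [0,0,0.6],"fingers": 1},{"slide": [0,0,0],"angular": [0,0,1.2],"fingers": 1},{"slide": [0,0,0],"angular": [0,0,1.8],"fingers": 1},{"slide": [0,0,0],"angular": [0,0,1.8],"fingers": 1}]}}

```text
clock: 13.85
tcp_pos: [0.6058, -0.2422, 0.1063]
orientation: [0.001, 0.222, 0.975, 0.0]
wrist_force: [-1.5, 5.4, 9.0]
finger_gap: 0.0147
grip_force: 60.8
```

```bash
python3 -c "
from h import *
s=get_state();print(s['wrist_force'],s['ft_torque'],s['tcp_pos'],s['joint_pos'])"
```

```text
[-1.50846355  5.43645815  8.98446431] [0.88128003 0.3741624  0.21364168] [ 0.60579383 -0.24220013  0.10633437] [-0.50385563  0.52479182  0.02903563  1.07268523  0.00131164 -0.05644253]
```

>>> {"op": "jog_arm", "data": {"moves": [{"slide": [0,0,0],"angular": [0,0,0.5],"fingers": 1},{"slide": [0,0,0],"angular": [0,0,1],"fingers": 1},{"slide": [0,0,0],"angular": [0,0,1.5],"fingers": 1},{"slide": [0,0,0],"angular": [0,0,1.5],"fingers": 1}]}}

```text
clock: 14.18
tcp_pos: [0.6058, -0.2422, 0.1064]
orientation: [0.001, 0.235, 0.972, 0.0]
wrist_force: [-1.0, 5.7, 8.3]
finger_gap: 0.0152
grip_force: 60.8
```

```bash
python3 -c "
from h import *
s=get_state();print(s['wrist_force'],s['ft_torque'],s['tcp_pos'],s['joint_pos'])"
```

```text
[-1.00342775  5.6568793   8.30930013] [0.88286988 0.38831282 0.22345782] [ 0.60583388 -0.24223208  0.10636056] [-0.50390045  0.52477257  0.02907081  1.07262889  0.00138209 -0.0303246 ]
```

>>> {"op": "jog_arm", "data": {"moves": [{"slide": [0,0,0],"angular": [0,0,0.5],"fingers": 1},{"slide": [0,0,0],"angular": [0,0,1],"fingers": 1},{"slide": [0,0,0],"angular": [0,0,1.5],"fingers": 1},{"slide": [0,0,0],"angular": [0,0,1.5],"fingers": 1}]}}

```text
clock: 14.52
tcp_pos: [0.606, -0.242, 0.1064]
orientation: [0.001, 0.247, 0.969, 0.001]
wrist_force: [-0.7, 5.0, 8.2]
finger_gap: 0.0151
grip_force: 60.9
```

```bash
python3 -c "
from h import *
s=get_state();print(s['wrist_force'],s['ft_torque'],s['tcp_pos'],s['joint_pos'])"
```

```text
[-0.65722035  4.97817618  8.16982809] [0.99423535 0.37183482 0.39369747] [ 0.60597658 -0.24203382  0.10636845] [-0.50367251  0.52478869  0.02911754  1.07257593  0.00171035 -0.00455888]
```

>>> {"op": "jog_arm", "data": {"moves": [{"slide": [0,0,0],"angular": [0,0,0.3],"fingers": 1},{"slide": [0,0,0],"angular": [0,0,0.6],"fingers": 1},{"slide": [0,0,0],"angular": [0,0,0.6],"fingers": 1}]}}

```text
clock: 14.77
tcp_pos: [0.606, -0.242, 0.1063]
orientation: [0.001, 0.252, 0.968, 0.001]
wrist_force: [-0.5, 5.8, 8.7]
finger_gap: 0.0152
grip_force: 61.1
```

```bash
python3 -c "
from h import *
s=get_state();print(s['wrist_force'],s['ft_torque'],s['tcp_pos'],s['joint_pos'])"
```

```text
[-0.53191211  5.78187997  8.7363061 ] [0.91986769 0.34437882 0.58387155] [ 0.60596663 -0.24198052  0.10632951] [-0.50358768  0.52483222  0.02908991  1.07259033  0.00166522  0.00541644]
```

The torque rises firmly, so this is the stop. I ease the twist a little and let up into the pockets.

>>> {"op": "jog_arm", "data": {"moves": [{"slide": [0,0,-1],"angular": [0,0,-0.6],"fingers": 1},{"slide": [0,0,-2],"angular": [0,0,-0.6],"fingers": 1},{"slide": [0,0,-3],"angular": [0,0,-0.6],"fingers": 1},{"slide": [0,0,-4],"angular": [0,0,-0.6],"fingers": 1},{"slide": [0,0,-5],"angular": [0,0,-0.6],"fingers": 1},{"slide": [0,0,-6],"angular": [0,0,-0.6],"fingers": 1},{"slide": [0,0,-6],"angular": [0,0,-0.6],"fingers": 1}]}}

```text
clock: 15.35
tcp_pos: [0.6058, -0.2421, 0.1108]
orientation: [0.001, 0.247, 0.969, 0.001]
wrist_force: [2.2, 4.3, 2.8]
finger_gap: 0.0152
grip_force: 59.8
```

```bash
python3 -c "
from h import *
s=get_state();print(s['wrist_force'],s['ft_torque'],s['tcp_pos'],s['joint_pos'])"
```

```text
[2.15387099 4.33173524 2.79483841] [ 0.89747874 -0.35298687  0.29365461] [ 0.60583926 -0.24205994  0.11076845] [-0.50391246  0.5226392   0.03689018  1.08387147  0.00193922 -0.00427007]
```

>>> {"op": "jog_arm", "data": {"moves": [{"slide": [0,0,-0.5],"angular": [0,0,0],"fingers": 1},{"slide": [0,0,-1],"angular": [0,0,0],"fingers": 1},{"slide": [0,0,-1.5],"angular": [0,0,0],"fingers": 1},{"slide": [0,0,-1.5],"angular": [0,0,0],"fingers": 1}]}}

```text
clock: 15.68
tcp_pos: [0.6058, -0.242, 0.1119]
orientation: [0.001, 0.247, 0.969, 0.001]
wrist_force: [2.4, 4.9, 0.1]
finger_gap: 0.0148
grip_force: 59.6
```

```bash
python3 -c "
from h import *
s=get_state();print(s['wrist_force'],s['ft_torque'],s['tcp_pos'],s['joint_pos'])"
```

```text
[2.40028287 4.90091174 0.09959866] [ 0.86713205 -0.47180624  0.23109291] [ 0.60581253 -0.24204949  0.11194757] [-0.50392626  0.5219611   0.03879738  1.08666789  0.00195713 -0.00432579]
```

>>> {"op": "jog_arm", "data": {"moves": [{"slide": [0,0,0],"angular": [0,0,0],"fingers": 0.8},{"slide": [0,0,0],"angular": [0,0,0],"fingers": 0.6},{"slide": [0,0,0],"angular": [0,0,0],"fingers": 0.3},{"slide": [0,0,0],"angular": [0,0,0],"fingers": 0},{"slide": [0,0,0],"angular": [0,0,0],"fingers": 0},{"slide": [0,0,0],"angular": [0,0,0],"fingers": 0},{"slide": [0,0,-25],"angular": [0,0,0],"fingers": 0},{"slide": [0,0,-60],"angular": [0,0,0],"fingers": 0},{"slide": [-60,0,-100],"angular": [0,0,0],"fingers": 0},{"slide": [-60,0,-100],"angular": [0,0,0],"fingers": 0}]}}

```text
clock: 16.52
tcp_pos: [0.6578, -0.2718, 0.2157]
orientation: [0.001, 0.248, 0.969, -0.0]
wrist_force: [1.5, -0.2, 0.6]
finger_gap: 0.0856
grip_force: 0.0
```

Run:
```python
from h import *
s=get_state();print(s["clock"],s["tcp_pos"],s["wrist_force"],s["finger_gap"])
T=Rq(s["orientation"]).as_matrix()
w=shot("wrist");a=shot("side")
for t,z in(("plug_grip",.078+.041),("outlet",0)):
    for n,p in(("w",w),("s",a)):
        for r in tip_of(t,p)[:2]: print(n,t,r["p"],r["point"],np.round(onz(p,r["point"],z),4))
c=np.hstack([cv2.resize(x[:,:,::-1],(400,400),interpolation=cv2.INTER_CUBIC) for x in(a["color"][210:330,280:400],w["color"][:280,135:415])])
cv2.imwrite("pics/f.png",c)
```

```text
16.5167 [ 0.65784762 -0.27182638  0.21566487] [ 1.49830553 -0.21680528  0.61456769] 0.08558966579905813
w plug_grip 0.7 [273.6, 132.8] [ 0.6065 -0.2462  0.119 ]
s outlet 0.61 [338.2, 304.6] [ 0.6119 -0.2398  0.    ]
```

View pics/f.png

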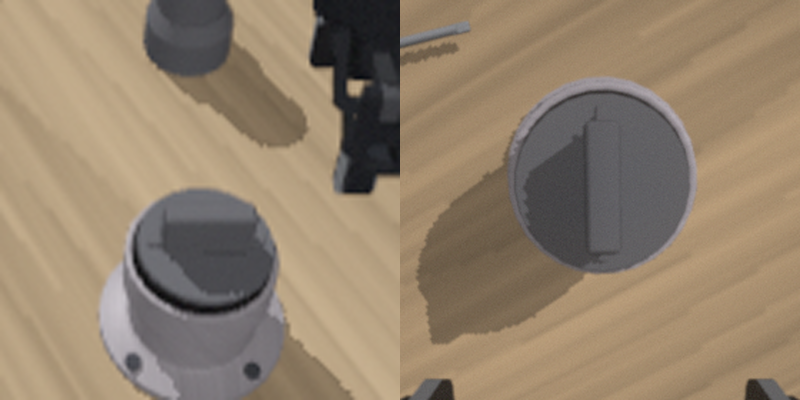

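The plug sits level in the collar, the bar still at its turned angle and the flange down on the seal. The fingers are clear, so I hand in.

```bash
python3 -c "
from workcell import *
print(hand_in())"
```

```text
the job is handed in; nothing more can be done
None
```

The plug is in the open outlet, turned to the stop and let up at the locked height, with the gripper clear; I handed the job in at about 16.5 s, but no verdict came back.

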